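# Hang the dipper on its drip stand

## Robot

A 6-joint arm with a two-finger parallel gripper is mounted at the origin on the work surface. World frame = base frame: x ahead of the robot, y to its left, z up, the work surface at z = 0. Lengths are in mm, angles in rad, forces in N, time in s.
With the tool pointing down it reaches from about 250 to 725 mm from the base axis. Payload 9.7 kg.
Tool frame: the origin (TCP) lies at the centre of the arm's flange, where the gripper is bolted on; the fingertips stand 173 mm ahead of it and the grasp point (between the pads) lies 155 mm ahead of it; z points along the fingers, y is the line along which they close (so a half turn about z gives the same grasp; the last joint's range is limited). The gripper opens to 85 mm and grips with 20 to 120 N. Pads are 22 mm wide; open, the fingers measure 114 mm over their backs; the gripper's body (76 mm by 85 mm) begins 54 mm behind the grasp point. The pads swing forward as they close: fully open they stand 13 mm farther back than shut.
Start: joints at [1.16, 0.087, 0.176, 1.66, 0, 1.571], TCP at [219.636, 504.24, 404.684] pointing down, gripper open.
Joint ranges: [-3.13, 3.13], [-0.85, 1.81], [-1.15, 1.24], [-2.2, 2.28], [-1.44, 1.52], [-3.14, 3.14]. Speed limits (rad/s): [2.22, 2.22, 2.57, 3.14, 3.14, 3.14].

## Interface

Orientations are given as a unit quaternion [x, y, z, w].
In Python, from plant import bot, optics gives the robot as it stands. The module is installed in compiled form; this text tells all that it offers.
- The arm moves only by the tool arm_command, never from a script. Its argument "increments" is one flat list of numbers, 6 for each row, row after row: the shift along the tool's x, y, z as a fraction of full scale, then the turn, a rotation vector about the tool's x, y, z as a fraction of full scale. A call has 1 to 8 rows; each row shifts and turns the commanded pose from where the row before left it, along the tool's axes as they then stand; what a row does not reach is not made up. Full scale, the value 1, is 30 mm for a shift and 4 degrees for a turn. A row lasts 1/12 s, in which the tool goes at most 41.7 mm and 7.16 degrees, less where a joint would pass 70% of its speed; a pose out of reach is approached as far as the arm can. A call with a number of a shift or a turn outside -1 to 1 is refused whole. A call with a gripper value outside its range is refused whole. "fingers" is the gripper command: -1 is shut, 1 is fully open, values between are in proportion, set as the call begins (left out, the last holds). The fingers move at their own pace and stop on an object; "grip_force" is the grip in N (left out, the last holds). Time passes only in rows, so rows that do not move let the fingers close. It gives the time, the measured TCP pose, the force, the opening and the grip force at its end, in the units of the state.
- bot.get_state(): the state, without advancing time (a new reading comes with each control period).
- optics.get_image(name): name is "scene" or "top" or "wrist"; returns the picture (384x512x3 uint8, red, green, blue); there is no depth.
- optics.get_calibration(name): a dict with "fovy" (degrees; the focal length in pixels is half the picture's height over the tangent of half this angle, whatever the lens; pixels are square), "cx", "cy" (the principal point, pixels), "dist" ([k1, k2, p1, p2, k3] as OpenCV has them; the pictures are not rectified), "R" (3x3) and "t" (3): a world point X has camera coordinates R X + t; the wrist camera has in their place "hand_eye" (4x4, takes a point from camera to tool coordinates, whose origin is the TCP and whose axes are the flange's). Camera axes: x right, y down, z forward; pixel columns grow to the right and rows downward; lengths in mm; the calibration is good to about 2 mm. A picture is of the moment at which its call begins: read the wrist's pose just before it. get_calibration takes no time and is no camera call.
- bot.sign_off(): hands the job in; it is judged then, once.
Trained networks look in the newest picture that a camera, given by its name, has taken for a name from the list of things; names that differ only in an ending like _2 or _b are one class to them, and where a whole thing is asked for, a point or a joint stands for the part that bears it (a point fixed in the world has none). Each returns a list of dicts, best first, with "confidence" (0 to 1); they miss things now and then, are a little off and sometimes report something else, mostly with a low value. They report only what shows in the picture. A call takes as long as a camera call. They do not tell look-alikes from the thing itself.
- optics.spot_in(name, camera): "at" ([x, y, z] in mm, in world coordinates, good to about 4 mm: the middle of the surface that is visible of it).
- optics.cut_out(name, camera): "mask" (384x512 bool, what is visible of it).
The state is a dict: "time": time; "q": joint angles; "joint_velocities": joint speeds; "tau": joint torques, N m; "eef_pos": TCP position; "tool_rot": TCP orientation; "ft_force": force on the tool from outside, world axes, zero at the start; "torque": the same for the moment, N m; "gripper_width": opening from 0.0 (shut) to 1.0 (fully open); "finger_force": force on a finger pad.
Only numpy, scipy, OpenCV 4.12 (cv2) and the standard library are available. Lean on these libraries where they do the work, as an engineer would, in place of code of your own. Each camera call takes 0.05 s, during which the arm holds its last target. There are 200 camera calls.

## Task

Lift the dipper out of the caddy by its shaft, lay it down flat on the middle of the steel plate and let go of it. Then take it again by the ends of its T-handle, lift it, ease your grip so that the cup swings down, close again, and hang the dipper in the fork of the drip stand, cup down, the T-bar lying across both prongs behind their front lips. Leave the small things on the bench where they stand.

Things in the scene. Friction and masses are not known exactly. Their poses are not given: they have to be found in the camera images.
- dipper: Dipper: steel shaft 10 mm thick, T-handle at one end, white closed cup at the other; 145-215 g, balance point 100 mm from the handle. Origin: centre of the T-bar, on the shaft axis. x along the shaft to the cup, y along the T-bar. Lying, it rests level on caps and cup, axis 15 mm above the support, z up (or down). The T-bar is 60 mm long: 12 mm thick bar over the middle 40 mm, a cap at each end.
- dipper_cap (a point): Middle of the outer face of the T-bar's +y cap (the other is at y = -30 mm). Caps: black, round, 30 mm in diameter, 10 mm thick, bevelled, flat of the face 12 mm across. Gripped across both faces (60 mm) the dipper can turn about the T-bar: some 40 N or more keeps it nearly level, a light grip of about 8 to 14 N still carries it but lets the cup swing down, less may drop it.
- dipper_shaft (a point): Point on the dipper's shaft 70 mm from the handle's centre. In the caddy it lies in the finger opening: the place to pinch the shaft (10 mm wide).
- dipper_foot (a point): Centre of the cup's end face, 160 mm from the handle's centre along the dipper's x axis. The cup is 30 mm in diameter, from x = 115 to 160 mm.
- caddy: Grey plastic caddy, fixed, 200 x 92 x 50 mm, where the dipper lies at first, shaft axis 29 mm above the bench, handle towards the caddy's -x end. Origin: centre of its underside; x lengthwise. 50 mm walls enclose the handle (8 mm beside the caps) and the cup, on floors 14 mm high; between them, from x = -48 to 40 mm, no walls and a 4 mm floor: fingers reach the shaft from above.
- plate: Flat steel set-down plate without rim, fixed to the bench, 200 (x) x 160 (y) mm, 5 mm thick. Origin: centre of its underside.
- stand: Drip stand, fixed: white base 12 mm thick (x -50 to 90 mm, 110 mm wide), flat post (x 58 to 74 mm, 31 mm wide, top 206 mm), level two-pronged aluminium fork at its top. Origin: at bench height, straight below the fork's seat. x: horizontal, from the fork's open mouth towards the post; y across the prongs.
- stand_mouth (a point): Middle of the fork's open mouth, on the prongs' tops (206 mm above the bench), 24 mm before the seat. Prongs run from here to the post, 9.5 to 15.5 mm either side of the middle: gap 19 mm wide for the shaft; the caps hang outside. Prongs are 10 mm deep.
- stand_seat (a point): Where the T-handle's centre lies when the dipper hangs in the fork: 215 mm above the bench, midway between prongs. Axes as the stand's. On each prong a V notch with 45 degree flanks holds the bar, bounded by lips at x = -24 to -17 and 17 to 24 mm from here, tops 219 mm above the bench. The bar finds the middle of the V by itself when let down within 12 mm along x; 4.5 mm play along y.
- vial_a: Bystander: small amber vial, 22 mm across, 42 mm tall, upright. Origin: centre of its underside.
- pig: Bystander: small dark lead pot with a narrower neck, 24 mm across, 36 mm tall. Origin: centre of its underside.
- forceps: Bystander: steel forceps lying flat, 130 mm long, 6 mm high. Origin: centre of its underside.
Not all that is in view belongs to the job. What is shaped like the dipper but blue or red is not meant.

How it is judged:
By the outcome, as a careful person would: the job done as asked, in the order asked, and still so for the second after the job is handed in, with the robot touching nothing.
It also fails if it takes over 72 s, if anything falls off the work surface, if the arm or the gripper's body presses on something with over 40 N, if the wrist force passes 120 N, or if a joint passes its speed limit or range.

## Working session

There is one attempt and no reset: what is moved stays moved. The work goes in short steps, Python scripts to look and compute and a tool call to move; the robot and the scene stay as the last step left them, time stands still between calls to the robot, and variables do not carry over. Pictures are saved under pics/ and viewed, at most 10 in all, crops included, and the job is handed in when it is done.

Besides the shell and the picture viewer there is one more tool, called after "Call:" as name(argument=value, ...) on one line, values as JSON. arm_command: Moves the arm, as the interface text tells. Its arguments: {"type":"object","properties":{"increments":{"type":"array"},"fingers":{"type":"number"},"grip_force":{"type":"number"}},"required":["increments"]}

```bash
mkdir -p pics; python3 - <<'E'
from plant import bot, optics
import cv2,numpy as np
s=bot.get_state();print({k:np.round(v,3) for k,v in s.items()})
a=optics.get_image("top");b=optics.get_image("scene")
for cam in("top","scene"):
    c=optics.get_calibration(cam);print(cam,c)
print(optics.get_calibration("wrist"))
for cam in("top","scene"):
  for n in("dipper","dipper_shaft","dipper_foot","caddy","plate","stand","stand_seat","stand_mouth","vial_a","pig","forceps"):
    print(cam,n,[(np.round(d["at"]),round(d["confidence"],2)) for d in optics.spot_in(n,cam)][:3])
cv2.imwrite("pics/a.png",cv2.vconcat([a,b])[:,:,::-1][:,:, :] if 0 else cv2.hconcat([cv2.resize(a,(400,300)),cv2.resize(b,(400,300))])[:,:,::-1])
cv2.imwrite("pics/top.png",cv2.resize(a,(800,600))[:,:,::-1])
print(bot.get_state()["time"])
E
```

```text
{'time': np.float64(0.0), 'q': array([1.16 , 0.087, 0.175, 1.66 , 0.   , 1.571]), 'joint_velocities': array([-0.001, -0.001,  0.   ,  0.   ,  0.   ,  0.002]), 'tau': array([-1.0000e-03, -5.2038e+01,  4.6481e+01,  1.6000e-02, -0.0000e+00,
        0.0000e+00]), 'eef_pos': array([219.639, 504.233, 404.004]), 'tool_rot': array([ 0.204,  0.979, -0.001, -0.   ]), 'ft_force': array([ 0.572, -0.016, -0.352]), 'torque': array([0.01 , 0.055, 0.02 ]), 'finger_force': np.float64(0.0), 'gripper_width': np.float64(0.996)}
top {'fovy': 43.03774484811749, 'cx': 257.8517948953287, 'cy': 193.10135753699223, 'dist': array([-0.02197923,  0.        ,  0.        ,  0.        ,  0.        ]), 'R': array([[-0.01079204, -0.9996958 ,  0.02217735],
       [-0.99222741,  0.00795653, -0.12418315],
       [ 0.12396892, -0.02334516, -0.99201145]]), 't': array([ 102.01933143,  487.514635  , 1460.05342812])}
scene {'fovy': 55.68192103377811, 'cx': 256.6325798958333, 'cy': 188.96071828002883, 'dist': array([-0.11827955,  0.        ,  0.        ,  0.        ,  0.        ]), 'R': array([[-0.10374248,  0.99439252, -0.02
[... 1710 characters left out ...]
ay([615., 291.,  35.]), 0.84), (array([383., 296.,  17.]), 0.59)]
scene dipper_foot [(array([616., 292.,  37.]), 0.96), (array([384., 299.,  23.]), 0.78), (array([514., 462.,  19.]), 0.62)]
scene caddy [(array([586., 288.,  15.]), 0.59)]
scene plate [(array([ 571., -311.,    4.]), 0.78), (array([617., 292.,  37.]), 0.27), (array([603.,  16.,  14.]), 0.17)]
scene stand [(array([603.,  14.,  13.]), 0.85)]
scene stand_seat [(array([606.,  12.,  14.]), 0.97)]
scene stand_mouth [(array([604.,  20.,  14.]), 0.95), (array([616., 292.,  37.]), 0.16)]
scene vial_a [(array([516., 152.,  31.]), 0.42)]
scene pig [(array([ 657., -146.,   27.]), 0.39)]
scene forceps [(array([404., -81.,   7.]), 0.47)]
1.2
```

View pics/top.png

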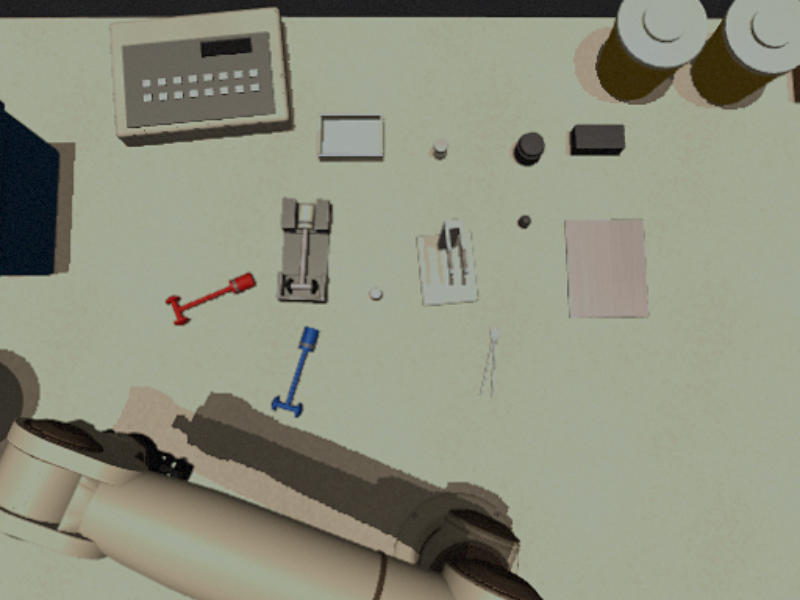

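View pics/a.png

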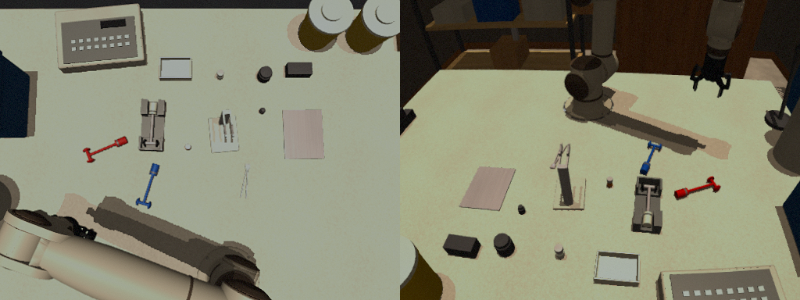

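Top view: the caddy with the dipper (T-handle near the robot) is at about (304,250). The blue and red look-alikes are at (295,370) and (210,298). The stand is at (447,268) with its mouth towards the robot, and the plate is at (607,268). I'll move over the caddy for a close look.

Call:
arm_command(increments=[-0.86,-0.11,0,0,0,0,-0.86,-0.11,0,0,0,0,-0.86,-0.11,0,0,0,0,-0.86,-0.11,0,0,0,0,-0.86,-0.11,0,0,0,0,-0.86,-0.11,0,0,0,0,-0.86,-0.11,0,0,0,0,-0.86,-0.11,0,0,0,0], fingers=1)

```text
time: 1.87
eef_pos: [399.3, 396.8, 404.8]
tool_rot: [0.204, 0.979, 0.0, 0.0]
ft_force: [0.4, 0.4, -0.9]
gripper_width: 1.003
finger_force: 0.0
```

Call:
arm_command(increments=[-0.86,-0.11,0,0,0,0,-0.86,-0.11,0,0,0,0,-0.86,-0.11,0,0,0,0,-0.86,-0.11,0,0,0,-0.8,-0.86,-0.11,0,0,0,-0.8,-0.86,-0.11,0,0,0,-0.8,-0.86,-0.11,0,0,0,-1,-0.86,-0.11,0,0,0,-1])

```text
time: 2.53
eef_pos: [584.5, 303.4, 404.8]
tool_rot: [0.05, 0.999, 0.0, 0.0]
ft_force: [-0.3, 1.4, 0.6]
gripper_width: 1.0
finger_force: 0.0
```

```bash
cat > h.py <<'E'
from plant import bot, optics
import cv2,numpy as np
from scipy.spatial.transform import Rotation as Rn
def cam(name):
    c=optics.get_calibration(name);f=192/np.tan(np.radians(c["fovy"]/2))
    K=np.array([[f,0,c["cx"]],[0,f,c["cy"]],[0,0,1]])
    if name=="wrist":
        s=bot.get_state();T=np.eye(4);T[:3,:3]=Rn.from_quat(s["tool_rot"]).as_matrix();T[:3,3]=s["eef_pos"]
        M=T@c["hand_eye"];Rc,o=M[:3,:3],M[:3,3]
    else: Rc=c["R"].T;o=-Rc@c["t"]
    return K,c["dist"],Rc,o
def world(px,z,C):
    K,d,Rc,o=C
    u=cv2.undistortPoints(np.array(px,float).reshape(-1,1,2),K,d).reshape(-1,2)
    r=np.c_[u,np.ones(len(u))]@Rc.T
    return o+r*((z-o[2])/r[:,2])[:,None]
def pix(X,C):
    K,d,Rc,o=C
    return cv2.projectPoints((np.array(X,float).reshape(-1,3)-o)@Rc,np.zeros(3),np.zeros(3),K,d)[0].reshape(-1,2)
def go(p,yaw):
    """print tool-axis shift (units of 30mm) and turn (units of 4deg); yaw = tool y axis heading, deg"""
    s=bot.get_state();R=Rn.from_quat(s["tool_rot"]).as_matrix()
    y0=np.degrees(np.arctan2(R[1,1],R[0,1]))
    print("pos",s["eef_pos"].round(1),"yaw",y0.round(1),"tilt",(R[:,2]).round(3),"t",s["time"].round(2))
    print("turnz units",-(yaw-y0)/4,"shift units now",(R.T@(np.array(p)-s["eef_pos"])/30).round(2))
    Rt=Rn.from_matrix([[ -np.sin(np.radians(yaw)),np.cos(np.radians(yaw)),0],[np.cos(np.radians(yaw)),np.sin(np.radians(yaw)),0],[0,0,-1]]).as_matrix()
    print("after turn",(Rt.T@(np.array(p)-s["eef_pos"])/30).round(2), "turn xyz", (Rn.from_matrix(R.T@Rt).as_rotvec(True)/4).round(2))
def shot(name,fn,scale=1.5):
    C=cam(name);im=optics.get_image(name);cv2.imwrite(fn,cv2.resize(im,None,fx=scale,fy=scale)[:,:,::-1]);return im,C
E
python3 - <<'E'
from h import *
im,C=shot("wrist","pics/w1.png")
print(C[3])
for n in("dipper","dipper_shaft","dipper_foot","dipper_cap","caddy"):
    print(n,[(np.round(d["at"]),round(d["confidence"],2)) for d in optics.spot_in(n,"wrist")][:3])
go([575,290,400],86)
E
```

```text
[507.9951778  311.2151167  374.73908759]
dipper [(array([507., 480.,  24.]), 0.87), (array([584., 290.,  37.]), 0.75)]
dipper_shaft [(array([507., 479.,  21.]), 0.89), (array([582., 292.,  33.]), 0.86), (array([424., 280.,  29.]), 0.64)]
dipper_foot [(array([508., 478.,  24.]), 0.94), (array([428., 279.,  30.]), 0.93), (array([584., 294.,  34.]), 0.76)]
dipper_cap [(array([431., 284.,  29.]), 0.72), (array([584., 292.,  34.]), 0.64), (array([505., 477.,  25.]), 0.58)]
caddy [(array([588., 294.,  10.]), 0.72)]Traceback (most recent call last):
  File "<stdin>", line 6, in <module>
  File "h.py", line 24, in go
    print("pos",s["eef_pos"].round(1),"yaw",y0.round(1),"tilt",(R[:,2]).round(3),"t",s["time"].round(2))
                                                                                     ^^^^^^^^^^^^^^^
AttributeError: 'float' object has no attribute 'round'
```

View pics/w1.png

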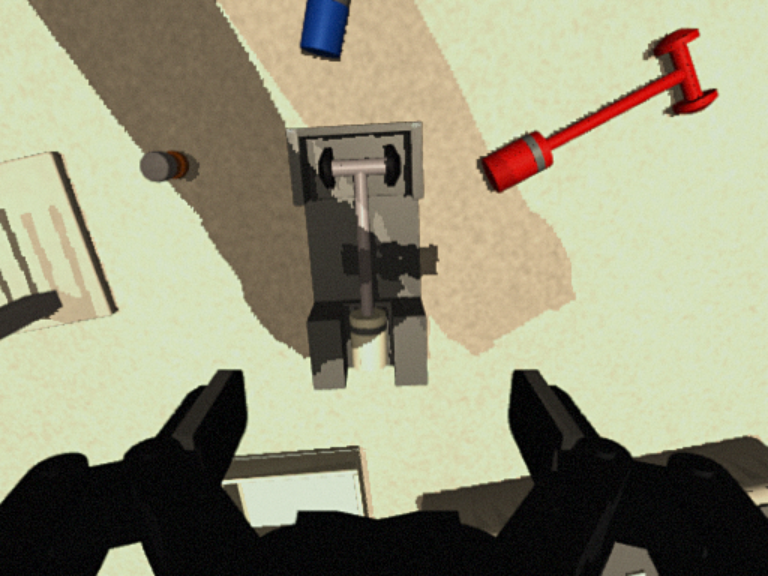

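The wrist view has the T-bar centre at (359,168), the shaft running down to the cup's top edge at about (368,315), and the caddy around it. Next I'll turn these pixels into positions.

```bash
sed -i 's/s\["time"\].round(2)/round(s["time"],2)/' h.py; python3 - <<'E'
from h import *
C=cam("wrist")
w=world(np.array([[359,169],[367,308]])/1.5,[29,29],C);print(w)
d=w[1]-w[0];L=np.linalg.norm(d);d/=L;print("len to cup rim (about 113)",L,"yaw",np.degrees(np.arctan2(d[1],d[0])))
g=w[0]+70*d;print("grasp",g)
go([g[0],g[1],300],90+np.degrees(np.arctan2(d[1],d[0])))
E
```

```text
[[523.98365828 297.35306806  29.        ]
 [633.02567374 291.06216481  29.        ]]
len to cup rim (about 113) 109.22333357832197 yaw -3.301874964664005
grasp [593.86745355 293.32129927  29.        ]
pos [583.  304.6 404.8] yaw 84.0 tilt [-0.  0. -1.] t 2.83
turnz units -0.6642855511245678 shift units now [-0.4  -0.34  3.49]
after turn [-0.38 -0.36  3.49] turn xyz [ 0.   -0.   -0.66]
```

Call:
arm_command(increments=[-0.19,-0.18,0,0,0,-0.33,-0.19,-0.18,0,0,0,-0.33,0,0,0.85,0,0,0,0,0,0.85,0,0,0,0,0,0.9,0,0,0,0,0,0.9,0,0,0,0,0,0,0,0,0])

```text
time: 3.42
eef_pos: [592.0, 292.7, 294.3]
tool_rot: [0.028, 1.0, -0.002, -0.003]
ft_force: [-1.8, -0.2, 0.3]
gripper_width: 0.998
finger_force: 0.0
```

```bash
python3 - <<'E'
from h import *
im,C=shot("wrist","pics/w2.png")
print(C[3]);go([593,293.5,189],86.7)
print(pix([[593,293.5,29]],C)*1.5, pix([[524,297.4,29]],C)*1.5)
E
```

```text
[514.97437866 297.03229368 264.70424718]
pos [592.4 292.8 297.5] yaw 86.7 tilt [-0.004 -0.002 -1.   ] t 3.47
turnz units 0.010752514697706772 shift units now [-0.03  0.03  3.62]
after turn [-0.02  0.02  3.62] turn xyz [-0.03 -0.06  0.01]
[[380.6454919  294.93298346]] [[380.74215781 163.87216037]]
```

View pics/w2.png

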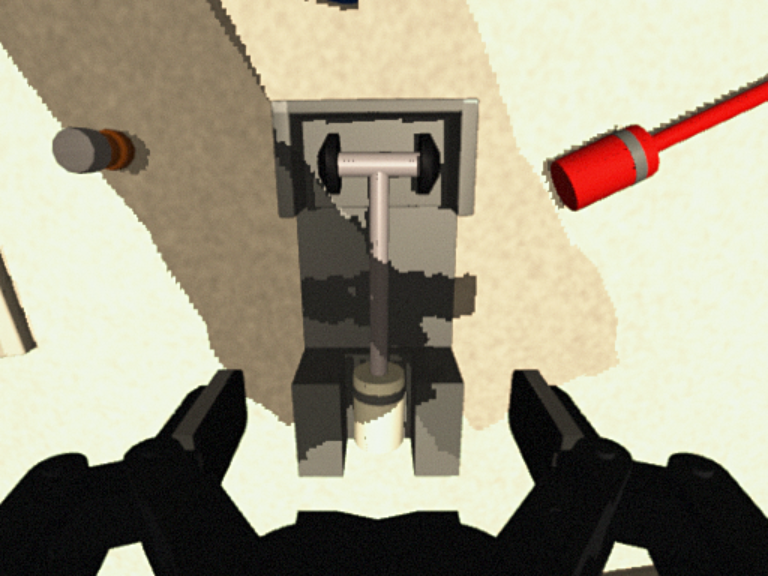

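The T-bar shows at (379,164), where I predicted it, and the shaft is vertical at column 380, so the gripper is aligned. I'll descend, pinch and lift.

Call:
arm_command(increments=[0,0,0.8,0,0,0,0,0,0.8,0,0,0,0,0,0.8,0,0,0,0,0,0.7,0,0,0,0,0,0.4,0,0,0,0,0,0.1,0,0,0,0,0,0,0,0,0])

```text
time: 4.05
eef_pos: [593.9, 292.9, 192.7]
tool_rot: [0.029, 1.0, 0.0, 0.0]
ft_force: [-0.8, -0.3, 0.5]
gripper_width: 1.0
finger_force: 0.0
```

Call:
arm_command(increments=[0,0,0,0,0,0,0,0,0,0,0,0,0,0,0,0,0,0,0,0,0,0,0,0,0,0,0,0,0,0,0,0,0,0,0,0,0,0,0,0,0,0,0,0,0,0,0,0], fingers=-1, grip_force=80)

```text
time: 4.72
eef_pos: [593.9, 292.6, 192.1]
tool_rot: [0.029, 1.0, 0.0, 0.0]
ft_force: [-0.3, 0.9, 3.2]
gripper_width: 0.078
finger_force: 78.3
```

Call:
arm_command(increments=[0,0,0,0,0,0,0,0,0,0,0,0,0,0,0,0,0,0,0,0,0,0,0,0])

```text
time: 5.05
eef_pos: [593.9, 292.6, 192.1]
tool_rot: [0.029, 1.0, 0.0, 0.0]
ft_force: [-1.2, 0.4, 5.2]
gripper_width: 0.076
finger_force: 78.4
```

Call:
arm_command(increments=[0,0,-0.2,0,0,0,0,0,-0.5,0,0,0,0,0,-0.8,0,0,0,0,0,-1,0,0,0,0,0,-1,0,0,0,0,0,-1,0,0,0,0,0,-1,0,0,0,0,0,-1,0,0,0])

```text
time: 5.72
eef_pos: [593.6, 292.3, 387.7]
tool_rot: [0.029, 1.0, -0.0, -0.001]
ft_force: [0.8, 0.8, -0.9]
gripper_width: 0.078
finger_force: 78.2
```

Call:
arm_command(increments=[0,0,-0.8,0,0,0,0,0,-0.5,0,0,0,0,-0.4,-0.3,0,0,0,0,-0.9,0,0,0,0,0,-0.9,0,0,0,0,0,-0.9,0,0,0,0,0,-0.9,0,0,0,0,0,-0.5,0,0,0,0])

```text
time: 6.38
eef_pos: [585.7, 154.9, 434.1]
tool_rot: [0.03, 1.0, -0.001, -0.001]
ft_force: [-0.8, 0.6, -1.8]
gripper_width: 0.073
finger_force: 78.3
```

```bash
python3 - <<'E'
from h import *
im,C=shot("wrist","pics/w3.png")
print(C[3]);go([560,-316,440],86.7);print(bot.get_state()["finger_force"])
im,C=shot("top","pics/t3.png")
m=optics.cut_out("plate","top");print([d["confidence"] for d in m])
c,_=cv2.findContours(m[0]["mask"].astype(np.uint8),0,2);c=max(c,key=cv2.contourArea)
w=world(c.reshape(-1,2),5,cam("top"))[:,:2].astype(np.float32);print("plate",cv2.minAreaRect(w))
E
```

```text
[508.78879086 159.42145609 404.1096385 ]
pos [585.7 153.5 434.5] yaw 86.5 tilt [-0.001 -0.002 -1.   ] t 6.43
turnz units -0.041065597725708614 shift units now [ -0.09 -15.67  -0.16]
after turn [ -0.04 -15.67  -0.18] turn xyz [-0.02 -0.01 -0.04]
78.33908915519714
[0.76, 0.61]
plate ((555.8970947265625, -313.7796936035156), (160.81690979003906, 198.10739135742188), 89.75407409667969)
```

View pics/w3.png

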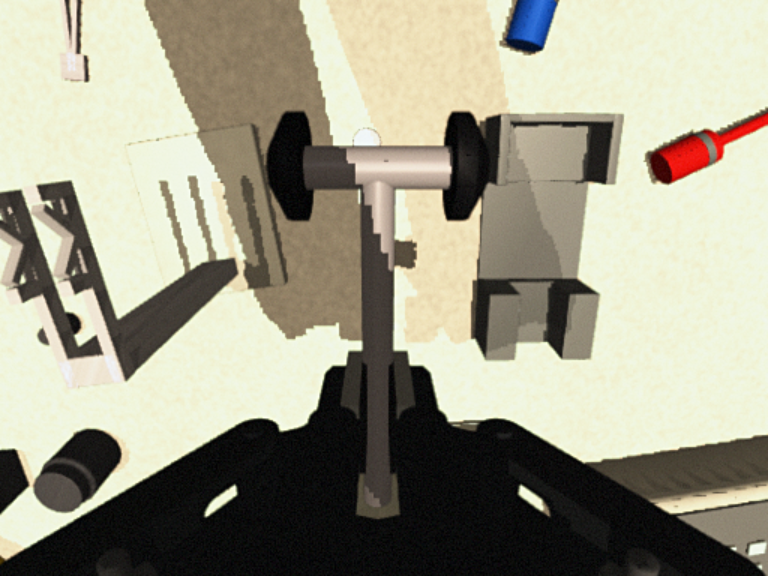

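The dipper is held level by the shaft, with the T-bar at (380,168). The stand's fork is at the left edge, around (40,250). On to the plate.

Call:
arm_command(increments=[0,-0.4,0,0,0,-0.45,0,-0.8,0,0,0,-0.43,0.1,-0.9,0,0,0,0,0.1,-0.9,0,0,0,0,0.1,-0.9,0,0,0,0,0.1,-0.9,0,0,0,0,0.1,-0.9,0,0,0,0,0.1,-0.9,0,0,0,0])

```text
time: 7.2
eef_pos: [567.5, -40.6, 434.2]
tool_rot: [-0.003, 1.0, 0.0, -0.0]
ft_force: [0.7, 0.5, -2.5]
gripper_width: 0.081
finger_force: 78.4
```

Call:
arm_command(increments=[0.1,-0.9,0,0,0,0,0.1,-0.9,0,0,0,0,0.1,-0.9,0,0,0,0,0.1,-0.9,0,0,0,0,0,-0.9,0,0,0,0,0,-0.9,0,0,0,0,0,-0.9,0,0,0,0,0,-0.9,0,0,0,0])

```text
time: 7.87
eef_pos: [556.7, -256.9, 434.1]
tool_rot: [-0.003, 1.0, 0.0, -0.0]
ft_force: [0.1, 0.4, -2.0]
gripper_width: 0.078
finger_force: 78.4
```

Call:
arm_command(increments=[0,-0.9,0.2,0,0,0,0,-0.6,0.8,0,0,0,0,-0.2,1,0,0,0,0,0,1,0,0,0,0,0,1,0,0,0,0,0,1,0,0,0,0,0,1,0,0,0,0,0,0,0,0,0])

```text
time: 8.53
eef_pos: [555.6, -305.8, 247.2]
tool_rot: [-0.002, 1.0, 0.003, -0.005]
ft_force: [-1.5, 1.0, -2.5]
gripper_width: 0.08
finger_force: 78.4
```

```bash
python3 - <<'E'
from h import *
go([556,-314,183],90);print(bot.get_state()["finger_force"])
im,C=shot("wrist","pics/w4.png")
print(pix([[456,-234,5],[456,-394,5]],C)*1.5)
E
```

```text
pos [ 555.6 -305.8  247.2] yaw 90.3 tilt [-0.009  0.005 -1.   ] t 8.53
turnz units 0.07021996077833492 shift units now [-0.03 -0.28  2.14]
after turn [-0.01 -0.27  2.14] turn xyz [ 0.07 -0.13  0.07]
78.3909809589386
[[539.4172502   94.85750057]
 [173.65032428  93.75524567]]
```

View pics/w4.png

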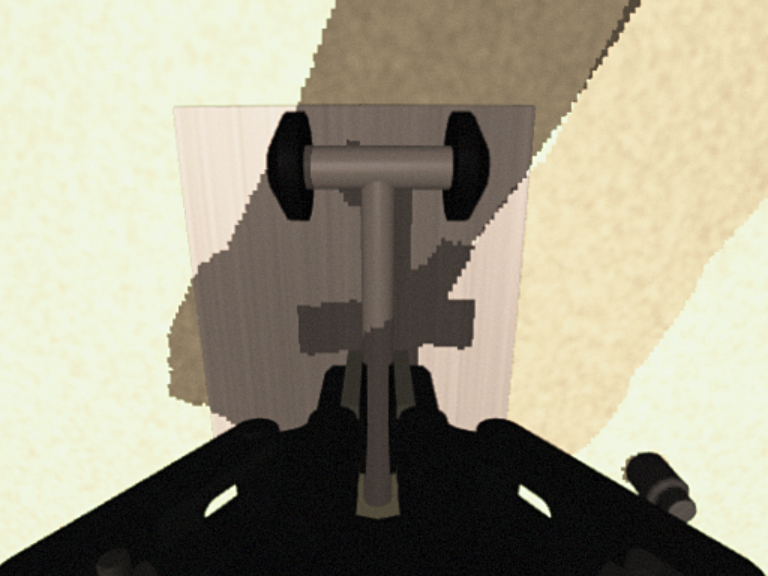

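The dipper is over the plate: front edge at row 105, corners at columns 174 and 533. I'll shift about 4 mm forward and lower.

Call:
arm_command(increments=[-0.13,-0.05,0.5,0,0,0,0,0,0.6,0,0,0,0,0,0.5,0,0,0,0,0,0.3,0,0,0,0,0,0.15,0,0,0,0,0,0,0,0,0,0,0,0,0,0,0])

```text
time: 9.17
eef_pos: [560.8, -308.9, 194.6]
tool_rot: [-0.002, 1.0, -0.0, 0.001]
ft_force: [0.1, 0.8, -1.2]
gripper_width: 0.082
finger_force: 78.4
```

Call:
arm_command(increments=[0,0,0.08,0,0,0,0,0,0.08,0,0,0,0,0,0,0,0,0])

```text
time: 9.42
eef_pos: [560.4, -308.8, 188.5]
tool_rot: [-0.002, 1.0, -0.0, 0.0]
ft_force: [0.1, 0.4, -2.1]
gripper_width: 0.078
finger_force: 78.4
```

Call:
arm_command(increments=[0,-0.13,0.05,0,0,0,0,0,0.05,0,0,0,0,0,0,0,0,0])

```text
time: 9.67
eef_pos: [560.2, -312.9, 185.1]
tool_rot: [-0.002, 1.0, 0.0, -0.0]
ft_force: [-0.4, -0.1, -1.8]
gripper_width: 0.079
finger_force: 78.4
```

Call:
arm_command(increments=[0,0,0.04,0,0,0,0,0,0.0,0,0,0])

```text
time: 9.83
eef_pos: [560.3, -312.7, 183.9]
tool_rot: [-0.002, 1.0, 0.0, -0.0]
ft_force: [0.1, -0.5, -2.5]
gripper_width: 0.083
finger_force: 78.4
```

Call:
arm_command(increments=[0,0,0.04,0,0,0,0,0,0.0,0,0,0])

```text
time: 10.0
eef_pos: [560.4, -312.7, 183.2]
tool_rot: [-0.002, 1.0, -0.0, 0.0]
ft_force: [0.2, 1.1, -1.2]
gripper_width: 0.08
finger_force: 78.9
```

Call:
arm_command(increments=[0,0,0.04,0,0,0,0,0,0.0,0,0,0])

```text
time: 10.17
eef_pos: [560.3, -312.7, 183.1]
tool_rot: [-0.002, 1.0, -0.0, 0.0]
ft_force: [-3.9, 1.5, 7.4]
gripper_width: 0.082
finger_force: 79.8
```

Call:
arm_command(increments=[0,0,0.04,0,0,0,0,0,0.0,0,0,0])

```text
time: 10.33
eef_pos: [560.2, -312.7, 182.9]
tool_rot: [-0.002, 1.0, -0.0, 0.001]
ft_force: [-7.5, 3.0, 14.7]
gripper_width: 0.081
finger_force: 80.6
```

Call:
arm_command(increments=[0,0,-0.03,0,0,0,0,0,0,0,0,0,0,0,0,0,0,0,0,0,0,0,0,0,0,0,0,0,0,0,0,0,0,0,0,0,0,0,0,0,0,0,0,0,0,0,0,0], fingers=1)

```text
time: 11.0
eef_pos: [560.4, -312.7, 181.4]
tool_rot: [-0.002, 1.0, 0.0, -0.0]
ft_force: [0.8, 0.5, 0.3]
gripper_width: 1.003
finger_force: 0.0
```

Call:
arm_command(increments=[0,0,-0.4,0,0,0,0,0,-0.8,0,0,0,0,0,-1,0,0,0,0.4,0,-0.8,0,0,0,0.9,0,0,0,0,0,0.7,0,0,0,0,0,0.33,0,0,0,0,0,0,0,0,0,0,0])

```text
time: 11.67
eef_pos: [489.1, -313.1, 272.7]
tool_rot: [-0.001, 1.0, -0.0, 0.0]
ft_force: [-0.5, -0.8, -0.5]
gripper_width: 0.996
finger_force: 0.0
```

```bash
python3 - <<'E'
from h import *
go([490,-312.7,180],90);s=bot.get_state();print(s["gripper_width"])
im,C=shot("wrist","pics/w5.png")
print(pix([[490,-312.7,20],[605,-312.7,20]],C)*1.5)
E
```

```text
pos [ 489.1 -313.1  272.7] yaw 90.2 tilt [ 0.001 -0.001 -1.   ] t 11.67
turnz units 0.039376027738445174 shift units now [-0.03  0.01  3.09]
after turn [-0.03  0.01  3.09] turn xyz [-0.01  0.01  0.04]
0.995854698611031
[[378.40356801 299.22184258]
 [377.91075005 480.80378352]]
```

View pics/w5.png

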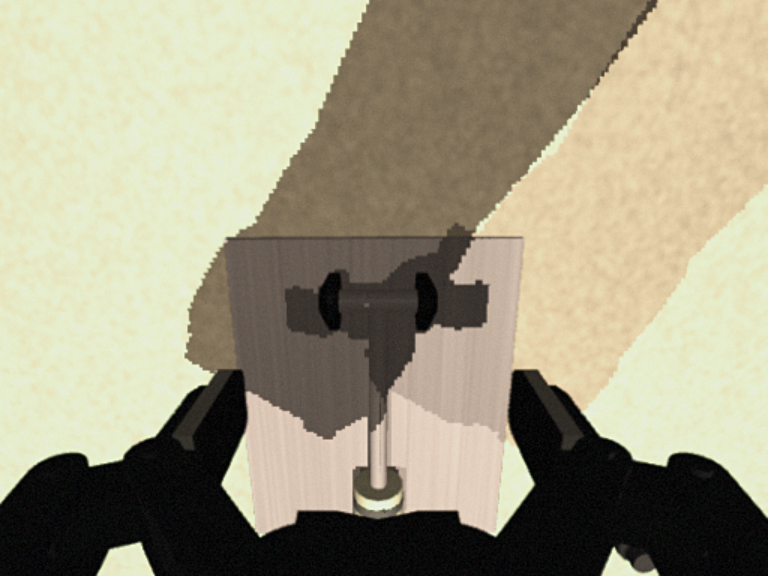

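The dipper lies flat with the T-bar centre at (378,299), as predicted. Before taking it again, a quick look at the stand with the hand empty.

Call:
arm_command(increments=[0,0.3,-1,0,0,0,0,0.9,-1,0,0,0,0,0.9,-1,0,0,0,0,0.9,-1,0,0,0,0,0.9,-1,0,0,0,0,0.9,-0.6,0,0,0,0,0.9,0,0,0,0,0,0.9,0,0,0,0])

```text
time: 12.38
eef_pos: [490.5, -113.4, 441.1]
tool_rot: [-0.002, 1.0, -0.0, 0.001]
ft_force: [-0.1, -0.0, -0.5]
gripper_width: 0.999
finger_force: 0.0
```

Call:
arm_command(increments=[0,0.9,0,0,0,0,0,0.9,0,0,0,0,0,0.9,0,0,0,0,0,0.9,0,0,0,0,0,0.6,0,0,0,0,0,0,0,0,0,0,0,0,0,0,0,0])

```text
time: 12.97
eef_pos: [489.8, 12.2, 439.5]
tool_rot: [-0.003, 1.0, -0.0, 0.0]
ft_force: [-0.1, 0.3, 0.7]
gripper_width: 0.999
finger_force: 0.0
```

```bash
python3 - <<'E'
from h import *
go([490,-312.7,440],90)
im,C=shot("wrist","pics/w6.png");print(C[3])
np.savez("c6.npz",R=C[2],o=C[3])
E
```

```text
pos [489.8  12.2 439.5] yaw 90.4 tilt [ 0. -0. -1.] t 12.97
turnz units 0.09192087345916988 shift units now [  0.06 -10.83  -0.02]
after turn [-1.000e-02 -1.083e+01 -2.000e-02] turn xyz [-0.    0.    0.09]
[412.87522889  11.67884543 409.44261773]
```

View pics/w6.png

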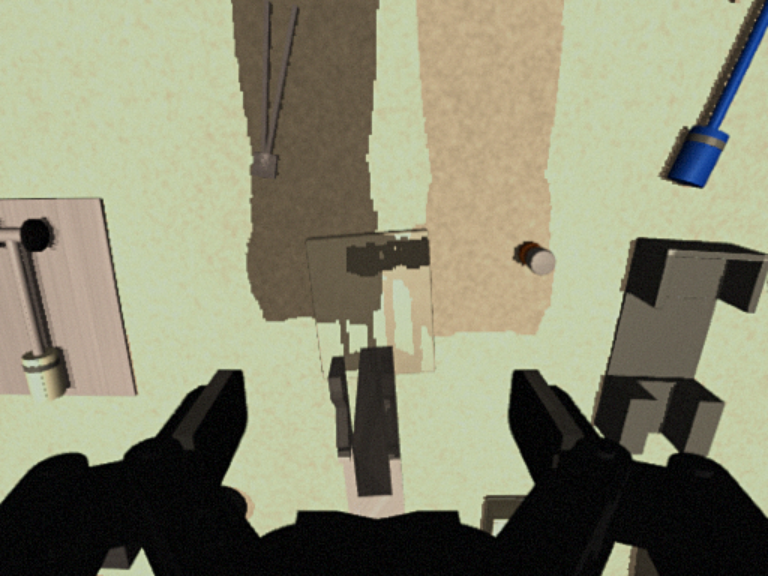

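The fork's prongs start at about (335,358) and (390,348), with the base front edge from (307,240) to (428,230). I need an enlarged crop.

```bash
python3 - <<'E'
import cv2,numpy as np
im=cv2.imread("pics/w6.png");im=cv2.resize(im,(512,384),interpolation=cv2.INTER_AREA)
c=im[140:350,195:300].astype(float);c=255*(c/255)**0.5
c=cv2.resize(c.astype(np.uint8),None,fx=2.85,fy=2.85,interpolation=cv2.INTER_CUBIC)
d=im[225:325,205:285].astype(float);d=(255*(d/255)**0.45).astype(np.uint8)
d=cv2.resize(d,None,fx=6,fy=6,interpolation=cv2.INTER_NEAREST)
o=np.zeros((600,790,3),np.uint8);o[:c.shape[0],:c.shape[1]]=c;o[:,305:305+480]=d
for i in range(0,80,10): cv2.putText(o,str(205+i),(305+i*6,12),0,.35,(0,0,255),1);cv2.line(o,(305+i*6,0),(305+i*6,5),(0,0,255))
for i in range(0,100,10): cv2.putText(o,str(225+i),(307,i*6+4),0,.35,(0,0,255),1)
cv2.imwrite("pics/w6c.png",o)
E
```

```text
(no output)
```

View pics/w6c.png

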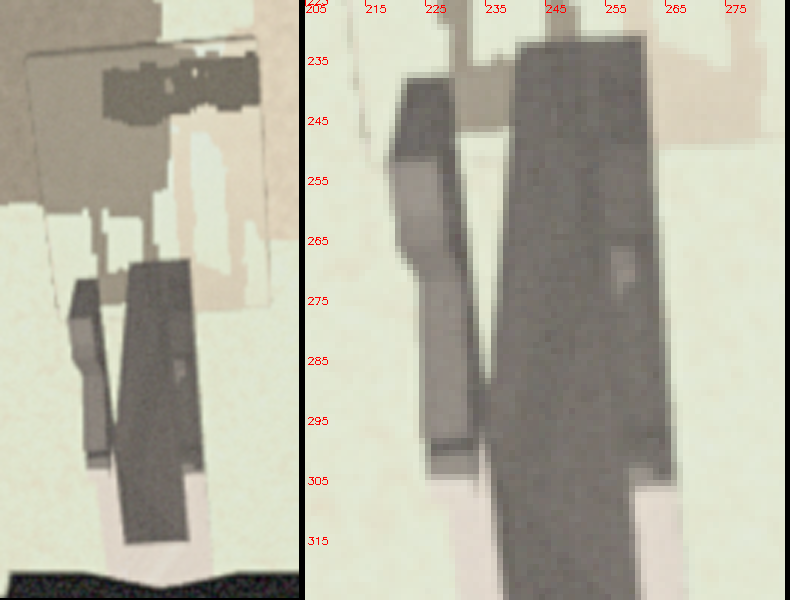

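```bash
python3 - <<'E'
from h import *
from scipy.optimize import least_squares
z=np.load("c6.npz");C=cam("wrist");C=(C[0],C[1],z["R"],z["o"])
P=np.array([[-50,-55,12],[-50,55,12],[90,55,12],[-24,-15.5,219],[-24,-15.5,196],[58,-15.5,12],[58,15.5,12]],float)
U=np.array([[204.7,160],[285.3,153.3],[289.3,248],[219,251],[221.5,238],[240,231],[260.5,230.5]])
def W(v,P):
    c,s=np.cos(v[2]),np.sin(v[2]);return np.c_[v[0]+c*P[:,0]-s*P[:,1],v[1]+s*P[:,0]+c*P[:,1],P[:,2]]
r=least_squares(lambda v:(pix(W(v,P),C)-U).ravel(),[560,12,0],loss="soft_l1")
print(r.x[:2],np.degrees(r.x[2]));print(r.fun.reshape(-1,2).round(1))
Q=np.array([[-24,-9.5,206],[-24,9.5,206],[-24,9.5,219],[-24,15.5,219],[-24,-9.5,219],[58,-15.5,206],[58,15.5,206],[74,15.5,206],[0,12,209],[0,-12,209]],float)
print(np.c_[Q,pix(W(r.x,Q),C).round(1)])
E
```

```text
[541.27641313   6.511664  ] 4.453814853769424
[[-1.6 -0.5]
 [ 0.6  0.2]
 [ 0.2  0.2]
 [-0.2  0.9]
 [ 0.3 -0.7]
 [-0.4  0.5]
 [ 0.7 -0.5]]
[[-24.   -9.5 206.  228.6 242.8]
 [-24.    9.5 206.  254.1 241.1]
 [-24.    9.5 219.  254.2 249.6]
 [-24.   15.5 219.  262.7 249.1]
 [-24.   -9.5 219.  227.2 251.3]
 [ 58.  -15.5 206.  230.9 331.5]
 [ 58.   15.5 206.  268.2 329.3]
 [ 74.   15.5 206.  269.2 344.4]
 [  0.   12.  209.  259.6 271.2]
 [  0.  -12.  209.  228.  273.1]]
```

The model fit is within about 1 px: the stand is at (541.3, 6.5) with yaw 4.5°. Back to the dipper.

Call:
arm_command(increments=[0,-0.5,0,0,0,0,0,-0.9,0,0,0,0,0,-1,0,0,0,0,0,-1,0,0,0,0,0,-1,0,0,0,0,0,-1,0,0,0,0,0,-1,0,0,0,0,0,-1,0,0,0,0])

```text
time: 13.68
eef_pos: [489.7, -213.6, 439.5]
tool_rot: [-0.001, 1.0, -0.0, 0.0]
ft_force: [0.5, 0.3, -0.2]
gripper_width: 0.998
finger_force: 0.0
```

Call:
arm_command(increments=[0,-1,0.2,0,0,0,0,-1,0.6,0,0,0,0,-1,1,0,0,0,0,-0.4,1,0,0,0.08,0,0,1,0,0,0,0,0,1,0,0,0,0,0,0.7,0,0,0,0,0,0,0,0,0])

```text
time: 14.35
eef_pos: [489.0, -313.1, 269.8]
tool_rot: [0.002, 1.0, 0.002, -0.003]
ft_force: [-1.1, 0.5, -0.7]
gripper_width: 0.998
finger_force: 0.0
```

```bash
python3 - <<'E'
from h import *
go([490,-312.7,178],90.2)
im,C=shot("wrist","pics/w7.png")
m=optics.cut_out("dipper_cap","wrist")
for d in m[:2]:
    k=np.argwhere(d["mask"]);print(d["confidence"],len(k),k.min(0),k.max(0))
print(pix([[490,-312.7,20],[475,-312.7,20],[490,-312.7+30,20],[490,-312.7-30,20]],C))
print([(d["at"].round() if hasattr(d["at"],"round") else d["at"],d["confidence"]) for d in optics.spot_in("dipper_cap","wrist")])
# dark rows of caps
g=cv2.cvtColor(im,cv2.COLOR_RGB2GRAY);g2=(g<25)[:240,180:330];k=np.argwhere(g2);print(k.min(0)+[0,180],k.max(0)+[0,180])
E
```

```text
pos [ 489.  -313.1  269.8] yaw 89.8 tilt [-0.006  0.004 -1.   ] t 14.35
turnz units -0.09946387813524638 shift units now [-0.05  0.    3.06]
after turn [-0.03  0.01  3.06] turn xyz [ 0.06 -0.09 -0.1 ]
0.82 4096 [185 210] [345 291]
[[250.84141297 202.90925377]
 [250.73982138 184.12426994]
 [289.87742924 202.68730814]
 [211.786562   203.11561679]]
[([508.7, -312.4, 24.2], 0.96)]
[185 210] [223 290]
```

Call:
arm_command(increments=[0,0,0.5,0,0,0,0,0,0.8,0,0,0,0,0,0.8,0,0,0,0,0,0.6,0,0,0,0,0,0.35,0,0,0,0,0,0.1,0,0,0,0,0,0,0,0,0])

```text
time: 15.08
eef_pos: [490.8, -312.7, 181.4]
tool_rot: [0.001, 1.0, -0.0, 0.0]
ft_force: [0.6, 0.4, 0.3]
gripper_width: 1.002
finger_force: 0.0
```

Call:
arm_command(increments=[0,0,0.05,0,0,0,0,0,0.05,0,0,0,0,0,0,0,0,0])

```text
time: 15.33
eef_pos: [490.7, -312.6, 178.5]
tool_rot: [0.001, 1.0, -0.0, 0.001]
ft_force: [-0.9, 0.2, -0.7]
gripper_width: 0.999
finger_force: 0.0
```

Call:
arm_command(increments=[0.02,0,0.05,0,0,0,0,0,0.05,0,0,0,0,0,0,0,0,0])

```text
time: 15.58
eef_pos: [489.8, -312.4, 174.4]
tool_rot: [0.001, 1.0, 0.0, -0.0]
ft_force: [-0.4, -0.8, 0.2]
gripper_width: 0.997
finger_force: 0.0
```

Call:
arm_command(increments=[0,0,0.05,0,0,0,0,0,0,0,0,0])

```text
time: 15.75
eef_pos: [489.8, -312.4, 172.8]
tool_rot: [0.001, 1.0, 0.0, -0.0]
ft_force: [-0.2, 0.5, 0.1]
gripper_width: 0.998
finger_force: 0.0
```

Call:
arm_command(increments=[0,0,0,0,0,0,0,0,0,0,0,0,0,0,0,0,0,0,0,0,0,0,0,0,0,0,0,0,0,0,0,0,0,0,0,0], fingers=-1, grip_force=60)

```text
time: 16.25
eef_pos: [490.0, -312.7, 173.9]
tool_rot: [0.001, 1.0, -0.0, 0.001]
ft_force: [0.2, -0.3, 5.4]
gripper_width: 0.683
finger_force: 67.7
```

Call:
arm_command(increments=[0,0,-0.2,0,0,0,0,0,-0.5,0,0,0,0,0,-0.8,0,0,0,0,0,-1,0,0,0,0,0,-1,0,0,0,0,0,-1,0,0,0,0,0,-1,0,0,0,0,0,-1,0,0,0])

```text
time: 16.92
eef_pos: [489.5, -312.1, 369.4]
tool_rot: [0.001, 1.0, 0.0, -0.0]
ft_force: [0.6, -0.4, -2.4]
gripper_width: 0.684
finger_force: 64.6
```

Call:
arm_command(increments=[0,0,-0.7,0,0,0,0,0,-0.4,0,0,0,0,0,0,0,0,0], grip_force=20)

```text
time: 17.17
eef_pos: [489.8, -312.4, 404.1]
tool_rot: [0.001, 1.0, -0.001, 0.002]
ft_force: [-0.1, -0.2, -1.5]
gripper_width: 0.685
finger_force: 64.7
```

Call:
arm_command(increments=[0,0,0,0,0,0,0,0,0,0,0,0,0,0,0,0,0,0])

```text
time: 17.42
eef_pos: [489.8, -312.4, 399.3]
tool_rot: [0.001, 1.0, 0.001, -0.001]
ft_force: [0.6, 0.9, -2.2]
gripper_width: 0.686
finger_force: 64.7
```

```bash
cat > tilt.py <<'E'
from h import *
s=bot.get_state();print("t",s["time"],s["finger_force"],s["gripper_width"],s["torque"].round(3),s["eef_pos"].round(1))
im=optics.get_image("wrist");C=cam("wrist");h=s["eef_pos"]+[0,0,-154]
m=optics.cut_out("dipper","wrist")
if m:
    k=np.argwhere(m[0]["mask"]);print(m[0]["confidence"],len(k),k.min(0),k.max(0))
R=Rn.from_quat(s["tool_rot"]).as_matrix();f=-R[:,0]
for a in range(0,100,15):
    a_=np.radians(a);print(a,pix([h+160*(f*np.cos(a_)+[0,0,-np.sin(a_)])],C).round())
cv2.imwrite("pics/tilt.png",im[:,:,::-1])
E
python3 tilt.py
```

```text
t 17.4167 64.65068115969189 0.686086873137946 [ 0.018  0.207 -0.031] [ 489.8 -312.4  399.3]
0.57 6262 [237 184] [345 318]
0 [[252. 480.]]
15 [[251. 414.]]
30 [[251. 357.]]
45 [[251. 308.]]
60 [[251. 263.]]
75 [[251. 220.]]
90 [[251. 178.]]
```

Call:
arm_command(increments=[0,0,0,0,0,0,0,0,0,0,0,0], fingers=-1, grip_force=20)

```text
time: 17.68
eef_pos: [489.8, -312.4, 400.6]
tool_rot: [0.001, 1.0, 0.0, -0.0]
ft_force: [0.3, 0.2, -2.1]
gripper_width: 0.677
finger_force: 64.7
```

Call:
arm_command(increments=[0,0,0,0,0,0,0,0,0,0,0,0], fingers=0.3)

```text
time: 17.85
eef_pos: [489.8, -312.4, 401.0]
tool_rot: [0.001, 1.0, 0.0, -0.0]
ft_force: [-0.0, 0.0, -2.3]
gripper_width: 0.686
finger_force: 64.7
```

Call:
arm_command(increments=[0,0,0,0,0,0], fingers=0.35)

```text
time: 17.93
eef_pos: [489.8, -312.4, 401.0]
tool_rot: [0.001, 1.0, -0.0, 0.0]
ft_force: [-0.6, -0.3, -2.2]
gripper_width: 0.684
finger_force: 64.7
```

Call:
arm_command(increments=[0,0,0,0,0,0], fingers=0.36)

```text
time: 18.02
eef_pos: [489.8, -312.4, 401.1]
tool_rot: [0.001, 1.0, -0.0, 0.0]
ft_force: [-0.2, 0.1, -1.6]
gripper_width: 0.684
finger_force: 64.7
```

Call:
arm_command(increments=[0,0,0,0,0,0], fingers=0.365)

```text
time: 18.1
eef_pos: [489.9, -312.4, 401.1]
tool_rot: [0.001, 1.0, -0.0, 0.0]
ft_force: [2.4, 0.4, -2.5]
gripper_width: 0.684
finger_force: 60.0
```

Call:
arm_command(increments=[0,0,0,0,0,0], fingers=0.37)

```text
time: 18.18
eef_pos: [489.8, -312.4, 401.1]
tool_rot: [0.001, 1.0, -0.0, 0.0]
ft_force: [1.3, -0.9, -1.0]
gripper_width: 0.687
finger_force: 51.8
```

Call:
arm_command(increments=[0,0,0,0,0,0], fingers=0.374)

```text
time: 18.27
eef_pos: [489.8, -312.4, 401.0]
tool_rot: [0.001, 1.0, -0.0, 0.0]
ft_force: [-0.6, -0.9, -1.4]
gripper_width: 0.691
finger_force: 45.6
```

Call:
arm_command(increments=[0,0,0,0,0,0], fingers=0.385)

```text
time: 18.35
eef_pos: [489.8, -312.4, 401.0]
tool_rot: [0.001, 1.0, -0.0, 0.0]
ft_force: [-0.7, -0.9, -2.2]
gripper_width: 0.691
finger_force: 28.9
```

Call:
arm_command(increments=[0,0,0,0,0,0], fingers=0.391)

```text
time: 18.43
eef_pos: [489.9, -312.4, 401.1]
tool_rot: [0.001, 1.0, -0.0, 0.0]
ft_force: [0.4, 0.0, -1.9]
gripper_width: 0.699
finger_force: 19.9
```

Call:
arm_command(increments=[0,0,0,0,0,0], fingers=0.395)

```text
time: 18.52
eef_pos: [489.9, -312.4, 401.1]
tool_rot: [0.001, 1.0, -0.0, 0.0]
ft_force: [0.7, -0.5, -1.3]
gripper_width: 0.699
finger_force: 14.0
```

Call:
arm_command(increments=[0,0,0,0,0,0,0,0,0,0,0,0,0,0,0,0,0,0,0,0,0,0,0,0,0,0,0,0,0,0], fingers=0.396)

```text
time: 18.93
eef_pos: [489.8, -312.4, 401.1]
tool_rot: [0.001, 1.0, 0.0, 0.0]
ft_force: [0.3, 0.2, -2.2]
gripper_width: 0.701
finger_force: 11.8
```

```bash
python3 tilt.py | head -3
```

```text
t 18.9333 11.825353723252192 0.7006427269414736 [ 0.002 -0.065 -0.002] [ 489.8 -312.4  401.1]
0.62 8511 [104 186] [297 318]
0 [[252. 480.]]
```

Call:
arm_command(increments=[0,0,0,0,0,0,0,0,0,0,0,0,0,0,0,0,0,0,0,0,0,0,0,0,0,0,0,0,0,0,0,0,0,0,0,0,0,0,0,0,0,0,0,0,0,0,0,0])

```text
time: 19.7
eef_pos: [489.8, -312.4, 401.0]
tool_rot: [0.001, 1.0, 0.0, -0.0]
ft_force: [1.0, -0.0, -2.6]
gripper_width: 0.698
finger_force: 11.8
```

```bash
python3 tilt.py | head -3
```

```text
t 19.7 11.752078809658997 0.6978596183445254 [-0.015 -0.065  0.047] [ 489.8 -312.4  401. ]
0.74 7682 [134 186] [297 317]
0 [[252. 481.]]
```

View pics/tilt.png

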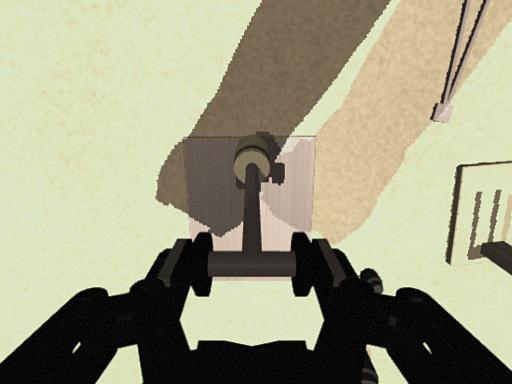

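The cup has swung down but stopped slightly past vertical, with its rim near (252,160). I'll ease a touch more.

Call:
arm_command(increments=[0,0,0,0,0,0,0,0,0,0,0,0,0,0,0,0,0,0,0,0,0,0,0,0,0,0,0,0,0,0], fingers=0.397)

```text
time: 20.22
eef_pos: [489.9, -312.4, 401.0]
tool_rot: [0.001, 1.0, 0.0, -0.0]
ft_force: [0.0, 0.4, -1.1]
gripper_width: 0.701
finger_force: 10.4
```

```bash
python3 tilt.py | head -2; python3 - <<'E'
from h import *
C=cam("wrist");h=bot.get_state()["eef_pos"]+[0,0,-154]
for a in (80,90,100,110,120):
    a_=np.radians(a);d=np.array([np.cos(a_),0,-np.sin(a_)]);e=np.array([np.sin(a_),0,np.cos(a_)])
    print(a,[pix([h+x*d+r*e],C)[0,1].round() for x,r in((115,0),(115,-15),(115,15),(160,-15))])
E
```

```text
t 20.2167 10.448034442670178 0.70067088166034 [-0.001  0.012  0.046] [ 489.9 -312.4  401. ]
0.6 7627 [135 185] [297 319]
80 [np.float64(215.0), np.float64(198.0), np.float64(233.0), np.float64(191.0)]
90 [np.float64(192.0), np.float64(174.0), np.float64(209.0), np.float64(163.0)]
100 [np.float64(169.0), np.float64(151.0), np.float64(186.0), np.float64(134.0)]
110 [np.float64(146.0), np.float64(128.0), np.float64(163.0), np.float64(105.0)]
120 [np.float64(123.0), np.float64(104.0), np.float64(139.0), np.float64(73.0)]
```

The dipper hangs within about 10° of vertical. I'll close again and go to the front of the fork's mouth.

Call:
arm_command(increments=[0,0,0,0,0,0,0,0,0,0,0,0,0,0,0,0,0,0,0,0,0,0,0,0], fingers=-1, grip_force=60)

```text
time: 20.65
eef_pos: [489.8, -312.4, 401.0]
tool_rot: [0.001, 1.0, -0.0, 0.0]
ft_force: [0.8, -0.2, -2.3]
gripper_width: 0.685
finger_force: 64.4
```

Call:
arm_command(increments=[0.2,0.3,0,0,0,0,0.2,0.6,0,0,0,0,0.2,0.8,0,0,0,0,0.2,0.9,0,0,0,0,0.2,0.9,0,0,0,0,0.2,0.9,0,0,0,0,0.07,0.9,0,0,0,0,0,0.9,0,0,0,0])

```text
time: 21.32
eef_pos: [451.3, -125.2, 401.4]
tool_rot: [0.001, 1.0, -0.0, 0.0]
ft_force: [-0.5, -0.2, -0.9]
gripper_width: 0.684
finger_force: 64.8
```

Call:
arm_command(increments=[0,0.9,0,0,0,0,0,0.9,0,0,0,0,0,0.9,0,0,0,0,0,0.8,0,0,0,0,0,0.5,0,0,0,-0.6,0,0.2,0,0,0,-0.54,0,0,0,0,0,0,0,0,0,0,0,0])

```text
time: 21.98
eef_pos: [452.0, -0.6, 401.1]
tool_rot: [-0.039, 0.999, -0.0, 0.0]
ft_force: [0.0, -0.2, -2.2]
gripper_width: 0.679
finger_force: 64.9
```

```bash
python3 tilt.py | head -2; python3 - <<'E'
from h import *
go([541.3,6.5,388],94.45)
E
```

```text
t 21.9833 64.94686428573914 0.6787252697173378 [ 0.008 -0.03   0.028] [452.   -0.6 401.1]
0.7 7302 [136 187] [296 316]
pos [452.1  -1.1 401. ] yaw 94.4 tilt [ 0. -0. -1.] t 22.08
turnz units -0.020379115417117788 shift units now [-2.99  0.03  0.43]
after turn [-2.99  0.02  0.43] turn xyz [-0.    0.   -0.02]
```

Call:
arm_command(increments=[0,0,0.2,0,0,0,-0.3,0,0.2,0,0,0,-0.4,0,0,0,0,0,-0.4,0,0,0,0,0,-0.4,0,0,0,0,0,0,0,0,0,0,0])

```text
time: 22.58
eef_pos: [498.8, 2.8, 387.5]
tool_rot: [-0.038, 0.999, 0.0, -0.0]
ft_force: [0.2, -0.1, -1.7]
gripper_width: 0.68
finger_force: 65.0
```

```bash
python3 - <<'E'
from h import *
go([541.3,6.5,388],94.45)
im=optics.get_image("wrist");C=cam("wrist")
v=[541.3,6.5,np.radians(4.45)]
def W(P):
    P=np.array(P,float);c,s=np.cos(v[2]),np.sin(v[2]);return np.c_[v[0]+c*P[:,0]-s*P[:,1],v[1]+s*P[:,0]+c*P[:,1],P[:,2]]
P=[[-50,-55,12],[-50,55,12],[90,55,12],[-24,-15.5,219],[-24,15.5,219],[-24,-9.5,219],[-24,9.5,219],[20,-15.5,219],[20,15.5,219]]
p=pix(W(P),C);print(np.c_[P,p.round(1)])
g=cv2.cvtColor(im,cv2.COLOR_RGB2GRAY).astype(int)
r=int(p[3:7,1].mean());
for rr in (r-4,r+4,r+12): print(rr,g[rr,200:310:2])
E
```

```text
pos [498.8   2.8 387.5] yaw 94.4 tilt [-0.001  0.    -1.   ] t 22.58
turnz units -0.010112716170983305 shift units now [-1.42  0.01 -0.02]
after turn [-1.42  0.01 -0.02] turn xyz [ 0.   -0.01 -0.01]
[[-50.  -55.   12.  204.3 159.1]
 [-50.   55.   12.  299.4 159. ]
 [ 90.   55.   12.  294.4 265.4]
 [-24.  -15.5 219.  223.3 285.3]
 [-24.   15.5 219.  281.4 285.3]
 [-24.   -9.5 219.  234.5 285.3]
 [-24.    9.5 219.  270.2 285.3]
 [ 20.  -15.5 219.  225.7 349.7]
 [ 20.   15.5 219.  279.1 349.6]]
281 [  4   4   0  10   0   0 182 227 226 224 227 239  41  49  46  42  51  40
  51  64  57  54  52  49  52  47  54  45  46  46  54  53  50  55  38  51
  46  43  48  44  77 232 227 221 227 228  23   0   6   1   9   4   3   2
   5]
289 [ 10   5   0  12   9  51 232 221 227 226 226 241  44  54  53  61  57  45
  46  57  55  60  48  52  50  43  50  48  44  50  52  60  53  56  38  58
  59  53  56  55  65 236 226 227 223 226 212   0   2   1   1   6   7  10
   5]
297 [237 238 236 236 231 228 226 225 226 225 218 227  77  50  59  52  54  53
  44  57  54  54  53  48  47  53  50  47  50  48  47  48  58  58  41  49
  52  54  53  50 108 232 225 225 229 228 226 231 237 234 238 240 240 233
 227]
```

The prong edges in the image (columns 223.5–280.5) match the prediction (223.3–281.4). Going in.

Call:
arm_command(increments=[-0.3,0,0,0,0,0,-0.4,0,0,0,0,0,-0.4,0,0,0,0,0,-0.3,0,0,0,0,0,0,0,0,0,0,0,0,0,0,0,0,0])

```text
time: 23.13
eef_pos: [538.9, 6.4, 388.6]
tool_rot: [-0.039, 0.999, -0.0, -0.0]
ft_force: [0.0, 0.6, -2.0]
gripper_width: 0.68
finger_force: 65.0
```

Call:
arm_command(increments=[0,0,0.2,0,0,0,0,0,0.2,0,0,0,0,0,0.12,0,0,0,0,0,0,0,0,0])

```text
time: 23.47
eef_pos: [538.9, 6.4, 374.1]
tool_rot: [-0.039, 0.999, -0.0, 0.002]
ft_force: [5.5, 0.6, 1.4]
gripper_width: 0.679
finger_force: 65.2
```

Call:
arm_command(increments=[-0.06,0,0,0,0,0,0,0,0.05,0,0,0,0,0,0,0,0,0])

```text
time: 23.72
eef_pos: [540.6, 6.6, 372.6]
tool_rot: [-0.039, 0.999, -0.0, 0.001]
ft_force: [3.4, 0.2, 4.2]
gripper_width: 0.679
finger_force: 65.6
```

Call:
arm_command(increments=[0,0,0.05,0,0,0,0,0,0,0,0,0])

```text
time: 23.88
eef_pos: [540.8, 6.6, 372.0]
tool_rot: [-0.039, 0.999, -0.0, 0.002]
ft_force: [3.3, 0.1, 9.2]
gripper_width: 0.68
finger_force: 66.0
```

Call:
arm_command(increments=[-0.1,0,0,0,0,0,0,0,0,0,0,0])

```text
time: 24.05
eef_pos: [542.2, 6.7, 371.7]
tool_rot: [-0.039, 0.999, -0.0, -0.001]
ft_force: [-11.1, -1.0, 13.4]
gripper_width: 0.682
finger_force: 66.5
```

Call:
arm_command(increments=[0,0,0.04,0,0,0,0,0,0,0,0,0])

```text
time: 24.22
eef_pos: [541.9, 6.6, 371.6]
tool_rot: [-0.039, 0.999, -0.0, -0.0]
ft_force: [-14.1, -0.5, 19.4]
gripper_width: 0.682
finger_force: 67.1
```

Both flanks push back, so the bar is seated. I'll relax the load and release gently.

Call:
arm_command(increments=[0.05,0,-0.06,0,0,0,0,0,-0.02,0,0,0,0,0,0,0,0,0])

```text
time: 24.47
eef_pos: [541.7, 6.6, 371.9]
tool_rot: [-0.039, 0.999, -0.0, 0.0]
ft_force: [-3.6, -2.0, 7.1]
gripper_width: 0.68
finger_force: 65.8
```

Call:
arm_command(increments=[0,0,0,0,0,0,0,0,0,0,0,0,0,0,0,0,0,0,0,0,0,0,0,0], fingers=0.397)

```text
time: 24.8
eef_pos: [541.9, 6.7, 371.6]
tool_rot: [-0.039, 0.999, -0.0, -0.0]
ft_force: [-3.5, -0.4, 5.6]
gripper_width: 0.705
finger_force: 10.9
```

Call:
arm_command(increments=[0,0,0,0,0,0,0,0,0,0,0,0,0,0,0,0,0,0,0,0,0,0,0,0,0,0,0,0,0,0,0,0,0,0,0,0], fingers=0.9)

```text
time: 25.3
eef_pos: [542.1, 6.7, 371.5]
tool_rot: [-0.039, 0.999, -0.0, -0.0]
ft_force: [0.5, 0.1, -0.2]
gripper_width: 0.948
finger_force: 0.0
```

```bash
python3 tilt.py | head -2
```

```text
t 25.3 0.0 0.947754022730692 [-0.007  0.001 -0.062] [542.1   6.7 371.5]
0.9 6941 [168 185] [296 318]
```

Released, and the cup is near vertical. I'll raise the gripper, let things settle and check.

Call:
arm_command(increments=[0,0,-0.1,0,0,0,0,0,-0.3,0,0,0,0,0,-0.6,0,0,0,0,0,-0.8,0,0,0,0,0,-0.8,0,0,0,0,0,-0.6,0,0,0,0.5,0,0,0,0,0,0.9,0,0,0,0,0])

```text
time: 26.07
eef_pos: [501.2, 3.5, 468.6]
tool_rot: [-0.039, 0.999, -0.0, 0.001]
ft_force: [0.1, 0.6, 0.3]
gripper_width: 0.95
finger_force: 0.0
```

Call:
arm_command(increments=[1,0,0,0,0,0,0.6,0,0,0,0,0,0,0,0,0,0,0,0,0,0,0,0,0,0,0,0,0,0,0,0,0,0,0,0,0,0,0,0,0,0,0,0,0,0,0,0,0])

```text
time: 26.73
eef_pos: [452.9, -0.3, 467.2]
tool_rot: [-0.039, 0.999, 0.0, -0.0]
ft_force: [0.5, 0.0, 0.1]
gripper_width: 0.951
finger_force: 0.0
```

```bash
python3 - <<'E'
from h import *
s=bot.get_state();print(s["time"],s["eef_pos"])
for c in("wrist","scene"):
    im=optics.get_image(c);C=cam(c)
    m=optics.cut_out("dipper","wrist" if c=="wrist" else c)
    v=[541.3,6.5,np.radians(4.45)];cs,sn=np.cos(v[2]),np.sin(v[2])
    P=[[541.3-30*-sn*-1,6.5,215]]
    e=np.array([-sn,cs,0]);o=np.array([541.3,6.5,215]);
    pts=[o-30*e,o+30*e,o+[0,0,-60],o+[0,0,-115],o+[0,0,-160]]
    p=pix(pts,C);print(c,p.round())
    for d in m:
        k=np.argwhere(d["mask"]);h=[bool(d["mask"][int(np.clip(y,0,383)),int(np.clip(x,0,511))]) for x,y in p]
        print(round(d["confidence"],2),len(k),"rows",k[:,0].min(),k[:,0].max(),"cols",k[:,1].min(),k[:,1].max(),h)
    if c=="wrist": print([d["at"] for d in optics.spot_in("dipper",c)][:3])
    else:
        x,y=p[0:2].mean(0).astype(int);print([tuple(im[int(b),int(a)]) for a,b in p])
    cv2.imwrite(f"pics/end_{c}.png",im[:,:,::-1])
E
```

```text
26.7333 [ 4.52946240e+02 -2.81651564e-01  4.67240741e+02]
wrist [[217. 296.]
 [286. 296.]
 [252. 260.]
 [252. 237.]
 [252. 222.]]
0.85 319 rows 216 237 cols 493 511 [False, False, False, False, False]
0.75 2460 rows 212 314 cols 216 286 [True, True, True, True, True]
0.59 2103 rows 30 164 cols 436 511 [False, False, False, False, False]
[[537.3, 2.2, 217.1], [364.4, 296.3, 19.9], [536.9, 399.9, 21.1]]
scene [[199. 191.]
 [222. 191.]
 [213. 207.]
 [215. 221.]
 [217. 231.]]
0.81 337 rows 180 222 cols 307 335 [False, False, False, False, False]
0.79 271 rows 185 231 cols 199 221 [False, False, False, False, False]
0.78 446 rows 226 253 cols 351 409 [False, False, False, False, False]
[(np.uint8(57), np.uint8(50), np.uint8(35)), (np.uint8(44), np.uint8(36), np.uint8(30)), (np.uint8(90), np.uint8(80), np.uint8(73)), (np.uint8(48), np.uint8(46), np.uint8(41)), (np.uint8(50), np.uint8(47), np.uint8(41))]
```

The dipper's mask matches the seated, hanging pose exactly (columns 216–286, all five model points inside).

```bash
python3 -c "
from plant import bot
print(bot.sign_off())"
```

```text
the job is handed in; nothing more can be done
None
```

The dipper hangs cup down in the drip stand's fork, with the T-bar across both prongs behind their front lips; the gripper is clear, and I handed the job in at about 27 s. The order was as asked: lifted by the shaft, laid on the plate and released, retaken by the caps, swung and hung. The wrist camera confirmed the final hang, but I did not check separately that the small things stayed put.

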